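# Find the loose display disc and hold it home

## Robot

A 6-joint arm with a two-finger parallel gripper is mounted at the origin on a cart in front of the work surface, level with it; the furniture and walls round the work are solid. World frame = base frame: x ahead of the robot, y to its left, z up, the work surface at z = 0. Lengths are in m, angles in rad, forces in N, time in s.
With the tool pointing down it reaches from about 0.325 to 0.9 m from the base axis. Payload 6.1 kg.
Tool frame: the origin (TCP) lies midway between the tips of the shut fingers; the grasp point (between the pads) lies 19 mm behind it; z points along the fingers, y is the line along which they close (so a half turn about z gives the same grasp; the last joint's range is limited). The gripper opens to 85 mm and grips with 20 to 120 N. Pads are 22 mm wide; open, the fingers measure 114 mm over their backs; the gripper's body (76 mm by 85 mm) begins 54 mm behind the grasp point. The pads swing forward as they close: fully open they stand 13 mm farther back than shut.
Start: joints at [-1.327, 0.22, 1.526, -0, 1.395, -0.126], TCP at [0.226, -0.583, 0.231] pointing down, gripper open.
Joint ranges: [-2.98, 2.98], [-0.91, 2.08], [0.09, 2.57], [-1.24, 4.39], [0.2, 2.65], [-2.68, 2.68]. Speed limits (rad/s): [2.57, 2.57, 3.01, 3.14, 3.14, 3.14].

## Interface

Orientations are given as a rotation vector (axis times angle).
In Python, from station import get_obs, camera, camera_model, job_done, boxes_of gives the robot as it stands.
- The arm moves only by the shell command python3 -m creep 'ROWS' [OPENING] [FORCE]. ROWS is JSON, a list of rows, each a list of 6 numbers: the shift along the tool's x, y, z in m, then the turn, a rotation vector about the tool's x, y, z in degrees. A call has 1 to 8 rows; each row is the pose to reach, as a shift and turn from the pose commanded when the call began, along the tool's axes at that moment; what a row does not reach only later rows make up. A row lasts 1/10 s, in which the tool goes at most 50 mm and 8.59 degrees, less where a joint would pass 70% of its speed; a pose out of reach is approached as far as the arm can. A call with a gripper value outside its range is refused whole. OPENING is the gripper's target within -1 to 1 (shut at 1, half-way at 0, fully open at -1), set as the call begins (- or left out, the last holds). The fingers move at their own pace and stop on an object; FORCE is the grip in N (left out, the last holds). Time passes only in rows, so rows that repeat a pose let the fingers close. It gives the time, the measured TCP pose, the force and the opening at its end, in the units of the state.
- get_obs(): the state, without advancing time (a new reading comes with each control period).
- camera(name): name is "side" or "top"; returns the picture (420x560x3 uint8, red, green, blue); there is no depth.
- camera_model(name): a dict with "mtx" (3x3 intrinsics, pixels), "view" (4x4, takes a point from world to camera coordinates). Camera axes: x right, y down, z forward; pixel columns grow to the right and rows downward; lengths in m; the calibration is good to about 2 mm. A picture is of the moment at which its call begins. camera_model takes no time and is no camera call.
- job_done(): hands the job in, once; it reports no verdict.
Trained networks look in the newest picture that a camera, given by its name, has taken for a name from the list of things; names that differ only in an ending like _2 or _b are one class to them, and where a whole thing is asked for, a point or a joint stands for the part that bears it (a point fixed in the world has none). Each returns a list of dicts, best first, with "p" (0 to 1); they miss things now and then, are a little off and sometimes report something else, mostly with a low value. They report only what shows in the picture. A call takes as long as a camera call.
- boxes_of(thing, camera): "extent" ([left, top, right, bottom] in pixels, round what is visible of it).
The state is a dict: "time_s": time; "joints": joint angles; "dq": joint speeds; "joint_torque": joint torques, N m; "tcp_pos": TCP position; "tcp_rot": TCP orientation; "force": force on the tool from outside, world axes, zero at the start; "torque": the same for the moment, N m; "width": finger opening in m.
Only numpy, scipy, OpenCV 4.12 (cv2) and the standard library are available. Lean on these libraries where they do the work, as an engineer would, in place of code of your own. Each camera call takes 0.05 s, during which the arm holds its last target. There are 200 camera calls.

## Task

One of the four round wooden discs set into the dark display board has come loose on its sticky pad. Press the discs with a fingertip, moderately, until you find the one that gives and rocks, then press that one at its middle fully home and level, and finish while still holding it down there. Do not lift or carry anything, and leave the small things standing on and around the board where they are.

Things in the scene. Friction and masses are not known exactly. Their poses are not given: they have to be found in the camera images.
- board: dark wooden display board lying fixed on the counter, 250 x 250 mm, 22 mm thick, on small feet; origin at the centre of its underside, z up; it is turned at most 0.4 rad about z. Set into its face, in a square of 114 mm pitch, are four alike light wooden discs, 60 mm across; each stands 8 to 12 mm proud of the face, unevenly whether firm or loose. Exactly one is loose, differently placed each time; the others are rigid
- place_1 (a point): point on the flat top face of the board (z of the point = the board face, 22 mm above the counter) at the centre of the disc that is at board +x +y (57 mm from the board centre along each); the disc's own top stands 8 to 12 mm above this point. Axes as the board's. Tells nothing about whether that disc is loose
- place_2 (a point): point on the flat top face of the board (z of the point = the board face, 22 mm above the counter) at the centre of the disc that is at board +x -y (57 mm each); the disc's own top stands 8 to 12 mm above this point. Axes as the board's. Tells nothing about whether that disc is loose
- place_3 (a point): point on the flat top face of the board (z of the point = the board face, 22 mm above the counter) at the centre of the disc that is at board -x +y (57 mm each); the disc's own top stands 8 to 12 mm above this point. Axes as the board's. Tells nothing about whether that disc is loose
- place_4 (a point): point on the flat top face of the board (z of the point = the board face, 22 mm above the counter) at the centre of the disc that is at board -x -y (57 mm each); the disc's own top stands 8 to 12 mm above this point. Axes as the board's. Tells nothing about whether that disc is loose
- loose_disc (a joint): how far the middle of the loose disc is sunk, m: 0 untouched, about 0.004 fully home on its seat. It rests on a springy pad: it starts to sink at about 2 N, takes about 9 N at its middle to be fully home, and comes up again when let go. The value does not tell where the disc is
- loose_disc_rock (a joint): tilt of the loose disc about its own middle line, rad: 0 level, up to about 0.09 either way when it is pressed near its rim, away from that line (a few N); it springs back level. The direction of the middle line in the board is not known. Bearing on its seat all round, it is level
- balm_tin: loose white round tin, 50 mm across, 21 mm high, standing on the board's face between the discs; origin at the centre of its underside
- matchbox: loose small box 36 x 53 x 16 mm lying on the board's face between the two discs at the board's +x side, near that edge; origin at the centre of its underside
- stamp: loose wooden hand stamp, 32 x 45 mm, 62 mm high, on the counter at the board's +y side; origin at the centre of its underside
- stapler: loose stapler, 34 x 131 x 41 mm, on the counter at the board's -y side; origin at the centre of its underside
- ribbon_spool: loose spool, 59 mm across, 26 mm high, on the counter at the board's +x side; origin at the centre of its underside

How it is judged:
By the outcome, as a careful person would: the job done as asked, in the order asked, and still so for the second after the job is handed in, while the arm keeps its last pose, push and grip.
It also fails if it takes over 48 s, if anything falls off the work surface, if the arm or the gripper's body presses on something with over 40 N, if the wrist force passes 120 N, or if a joint passes its speed limit or range.

## Working session

There is one attempt and no reset: what is moved stays moved. The work goes in short steps, Python scripts to look and compute and a shell command to move; the robot and the scene stay as the last step left them, time stands still between calls to the robot, and variables do not carry over. Pictures are saved under pics/ and viewed, on a budget of 10 in all, crops included, one or two more only if the job needs it, and the job is handed in when it is done.

```bash
mkdir -p pics; ls
python3 - <<'E'
from station import *
import cv2
o=get_obs();print({k:o[k] for k in o})
for c in("top","side"):
    im=camera(c);cv2.imwrite(f"pics/{c}0.png",im[:,:,::-1])
    m=camera_model(c);print(c,m)
    for n in["board","place_1","balm_tin","matchbox","stamp","stapler","ribbon_spool"]:
        print(n,[(round(d["p"],2),[round(v) for v in d["extent"]]) for d in boxes_of(n,c)][:5])
E
```

```text
pics
{'time_s': 0.0, 'joints': array([-1.32710462e+00,  2.21249829e-01,  1.52763046e+00,  1.93090427e-06,
        1.39468974e+00, -1.26115770e-01]), 'dq': array([-0.00144303,  0.00183978, -0.00011966, -0.00011812, -0.00072898,
        0.000927  ]), 'joint_torque': array([ 2.04175371e-04, -4.96893704e+01, -3.89395416e+01, -3.36941785e-04,
        1.07988887e-02,  2.08719604e-05]), 'tcp_pos': array([ 0.2257364 , -0.58215394,  0.23017432]), 'tcp_rot': array([-3.08610059e+00, -5.77224362e-01,  1.79400061e-04]), 'force': array([ 1.3512126 , -0.7615365 , -1.10136698]), 'torque': array([-0.01603554, -0.0117014 , -0.02044872]), 'width': 0.08562724449779185}
top {'mtx': array([[499.21756224,   0.        , 288.53071445],
       [  0.        , 499.21756224, 208.47906857],
       [  0.        ,   0.        ,   1.        ]]), 'view': array([[ 0.02732253, -0.99950191, -0.01579264,  0.03634564],
       [-0.98883643, -0.02470922, -0.14694209,  0.61651094],
       [ 0.14647867,  0.01963116, -0.98901902,  1.20854969],
       [ 0.        ,  0.        ,  0.        ,  1.        ]])}
board [(0.78, [284, 1
[... 344 characters left out ...]
5286,   0.        , 281.0855438 ],
       [  0.        , 443.24235286, 207.97109733],
       [  0.        ,   0.        ,   1.        ]]), 'view': array([[-0.97377762, -0.22731014,  0.00934084,  0.61817607],
       [-0.15799054,  0.64613446, -0.7466922 ,  0.10126544],
       [ 0.16369527, -0.72858792, -0.66510413,  0.91698774],
       [ 0.        ,  0.        ,  0.        ,  1.        ]])}
board [(0.95, [266, 151, 381, 224])]
place_1 [(0.81, [268, 152, 379, 224])]
balm_tin [(0.53, [309, 169, 331, 187]), (0.27, [289, 130, 336, 152])]
matchbox [(0.51, [274, 169, 292, 186])]
stamp [(0.77, [330, 217, 347, 250])]
stapler []
ribbon_spool [(0.93, [232, 171, 256, 193]), (0.43, [265, 150, 379, 223])]
```

Run:
```python
import cv2,numpy as np
a=cv2.imread("pics/top0.png")[130:310,250:450]
b=cv2.imread("pics/side0.png")[110:270,220:400]
a=cv2.resize(a,(600,540),interpolation=cv2.INTER_CUBIC)
cv2.imwrite("pics/top0z.png",cv2.resize(cv2.imread("pics/top0.png")[160:300,270:457],(800,599),interpolation=cv2.INTER_CUBIC))
cv2.imwrite("pics/side0s.png",cv2.imread("pics/side0.png"))
```

```text
(no output)
```

View pics/top0z.png

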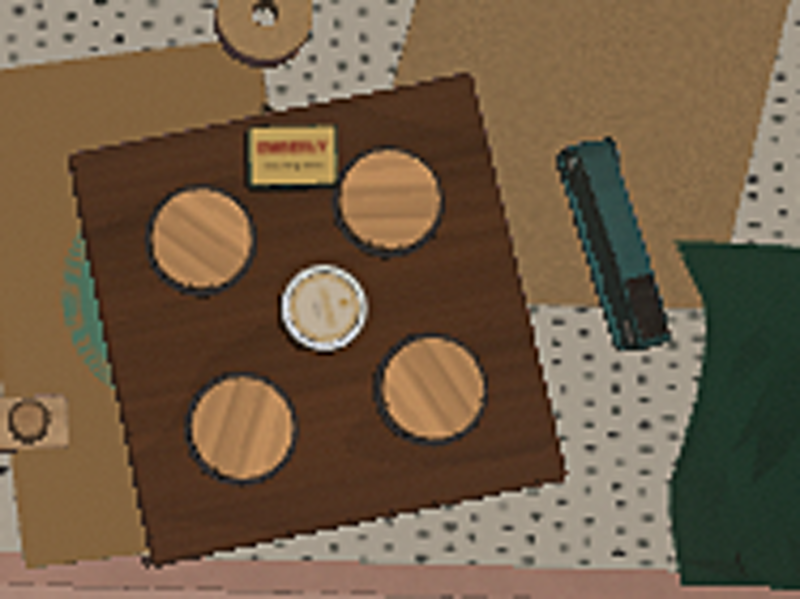

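View pics/side0.png

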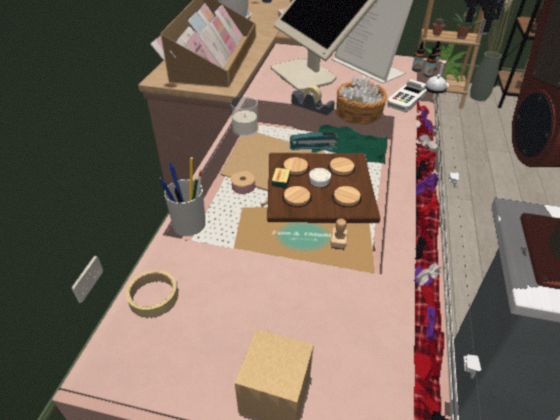

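```bash
cat > h.py <<'E'
import numpy as np,cv2
from station import *
from scipy.optimize import least_squares
from scipy.spatial.transform import Rotation as R
def proj(P,c):
    m=camera_model(c);P=np.atleast_2d(P);q=P@m["view"][:3,:3].T+m["view"][:3,3];q=q@m["mtx"].T;return q[:,:2]/q[:,2:]
s=57e-3;D=np.array([[s,s,.032],[s,-s,.032],[-s,s,.032],[-s,-s,.032]])
def W(p,P):
    c,n=np.cos(p[2]),np.sin(p[2]);P=np.array(P,float);return np.c_[p[0]+c*P[:,0]-n*P[:,1],p[1]+n*P[:,0]+c*P[:,1],P[:,2]]
E
python3 - <<'E'
from h import *
z=np.array([[201,240],[390,200],[242,427],[432,387],[70,155],[470,75],[148,565],[565,480]])/4.278+[270,160]
c=.125;C=np.array([[c,c,.022],[c,-c,.022],[-c,c,.022],[-c,-c,.022]])
P=np.r_[D,C]
r=least_squares(lambda p:(proj(W(p,P),"top")-z).ravel(),[.55,-.1,0])
print(r.x,r.fun.reshape(-1,2).round(2))
print(W(r.x,D)); print("side",proj(W(r.x,D),"side"))
# colour-based disc centres, top & side
for cam in("top","side"):
    im=cv2.imread(f"pics/{cam}0.png").astype(int);b,g,rr=im[...,0],im[...,1],im[...,2]
    hsv=cv2.cvtColor(im.astype(np.uint8),cv2.COLOR_BGR2HSV)
    for q in proj(W(r.x,D),cam):
        x,y=q.astype(int);h=20
        w=hsv[y-h:y+h,x-h:x+h];m=((w[...,2]>110)).astype(np.uint8)
        n,l,st,ce=cv2.connectedComponentsWithStats(m);k=l[h,h];print(cam,q.round(1),st[k],ce[k]+[x-h+.0,y-h])
o=get_obs();Rm=R.from_rotvec(o["tcp_rot"]).as_matrix();print(Rm.round(3))
for w in W(r.x,D):print((Rm.T@(w-o["tcp_pos"])).round(4))
E
```

```text
[ 0.5578206  -0.08787113  0.22425395] [[-0.08 -0.4 ]
 [-0.22  0.14]
 [-0.36  0.2 ]
 [-0.15  0.57]
 [-0.93 -0.54]
 [ 0.68 -0.79]
 [ 0.33  0.31]
 [ 0.71  0.4 ]]
[[ 0.60071773 -0.01962279  0.032     ]
 [ 0.62606894 -0.13076826  0.032     ]
 [ 0.48957225 -0.044974    0.032     ]
 [ 0.51492347 -0.15611947  0.032     ]]
side [[297.77630283 194.68907582]
 [296.71119941 164.98897467]
 [347.86704942 195.21112018]
 [342.90350577 165.4778977 ]]
top [316.9 215.7] [ 10   9  23  23 417] [316.61630695 215.31414868]
top [360.9 206.9] [  9   9  24  23 414] [360.66908213 206.15942029]
top [326.2 260. ] [  9   8  24  24 435] [326.25287356 259.60689655]
top [370.8 251. ] [  9   8  24  24 431] [370.71925754 250.34106729]
side [297.8 194.7] [  7  11  27  20 424] [296.73584906 194.31367925]
side [296.7 165. ] [  0   0  40  39 777] [290.88030888 161.81595882]
side [347.9 195.2] [  7   2  28  28 480] [346.72083333 193.24583333]
side [342.9 165.5] [  7  11  26  18 362] [341.55248619 164.6961326 ]
[[ 0.932  0.361 -0.   ]
 [ 0.361 -0.932 -0.   ]
 [-0.     0.    -1.   ]]
[ 0.553  -0.3895  0.1993]
[ 0.5365 -0.2768  0.1993]
[ 0.4402 -0.4061  0.1993]
[ 0.4237 -0.2933  0.1993]
```

```bash
T='[0.424,-0.293,0.12,0,0,0]'; python3 -m creep '[[0.424,-0.293,0,0,0,0],[0.424,-0.293,0,0,0,0],[0.424,-0.293,0,0,0,0],[0.424,-0.293,0,0,0,0],[0.424,-0.293,0,0,0,0],[0.424,-0.293,0,0,0,0],[0.424,-0.293,0,0,0,0],[0.424,-0.293,0,0,0,0]]' 1 20
```

```text
time_s: 1.6
tcp_pos: [0.4514, -0.25, 0.2317]
tcp_rot: [3.087, 0.577, 0.001]
force: [1.1, -0.2, 0.3]
width: 0.0001
```

```bash
python3 -m creep '[[0.093,-0.065,0.1,0,0,0],[0.093,-0.065,0.15,0,0,0],[0.093,-0.065,0.18,0,0,0],[0.093,-0.065,0.18,0,0,0],[0.093,-0.065,0.18,0,0,0],[0.093,-0.065,0.18,0,0,0]]'
python3 - <<'E'
from h import *
o=get_obs();print(o["tcp_pos"],o["force"])
im=camera("side");print(proj(o["tcp_pos"],"side"),proj(o["tcp_pos"],"top"));t=camera("top")
a=cv2.resize(im[120:240,240:400],(400,300));b=cv2.resize(t[160:300,270:457],(400,300))
cv2.imwrite("pics/a1.png",np.hstack([a,b])[:,:,::-1])
E
```

```text
time_s: 2.2
tcp_pos: [0.512, -0.1561, 0.049]
tcp_rot: [-3.085, -0.579, 0.007]
force: [-0.3, -0.0, 0.9]
width: 0.0001
[ 0.51204722 -0.15614024  0.04902729] [-0.27850942 -0.02752686  0.86292823]
[[344.79108505 159.98733872]] [[371.85155914 251.769161  ]]
```

View pics/a1.png

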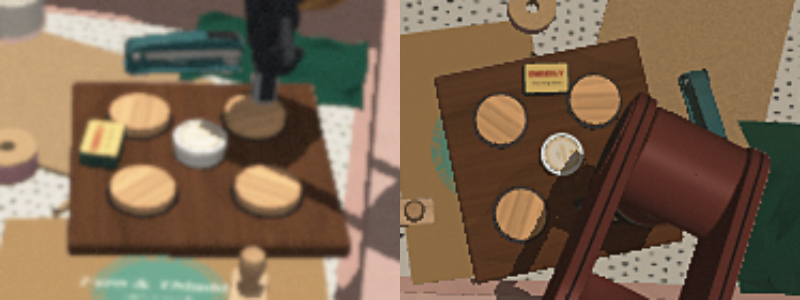

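The side view (left) shows the shut fingertips just above disc 4, at about (263,100); nothing has been disturbed. Lowering onto it now.

```bash
python3 -m creep '[[0.003,0.001,0.006,0,0,0],[0.003,0.001,0.012,0,0,0],[0.003,0.001,0.012,0,0,0]]'; for i in 1 2 3; do :; done; python3 -m creep '[[0,0,0.001,0,0,0],[0,0,0.001,0,0,0]]'; python3 -m creep '[[0,0,0.001,0,0,0],[0,0,0.001,0,0,0]]'
```

```text
time_s: 2.6
tcp_pos: [0.5169, -0.1581, 0.0396]
tcp_rot: [3.088, 0.576, 0.001]
force: [-0.3, -0.2, -0.0]
width: -0.0001
time_s: 2.8
tcp_pos: [0.5169, -0.1576, 0.0385]
tcp_rot: [3.088, 0.577, 0.0]
force: [-0.3, 0.6, -0.2]
width: 0.0
time_s: 3.0
tcp_pos: [0.5169, -0.1574, 0.0373]
tcp_rot: [-3.088, -0.578, 0.0]
force: [-0.1, -0.1, -0.6]
width: 0.0001
```

```bash
python3 -m creep '[[0,0,0.0025,0,0,0],[0,0,0.0025,0,0,0]]'|sed -n '2p;4p'; for i in 1; do python3 -m creep '[[0,0,0.001,0,0,0],[0,0,0.001,0,0,0]]'|sed -n '2p;4p'; done; python3 -m creep '[[0,0,0.001,0,0,0],[0,0,0.001,0,0,0]]'|sed -n '2p;4p';python3 -m creep '[[0,0,0.001,0,0,0],[0,0,0.001,0,0,0]]'|sed -n '2p;4p'
```

```text
tcp_pos: [0.5166, -0.1572, 0.0344]
force: [-1.0, 0.2, 0.7]
tcp_pos: [0.5168, -0.1573, 0.0336]
force: [0.5, -0.1, -0.3]
tcp_pos: [0.5169, -0.1574, 0.0335]
force: [-3.3, 0.9, 6.9]
tcp_pos: [0.5169, -0.1574, 0.0335]
force: [-6.5, 1.9, 14.2]
```

```bash
python3 -m creep '[[0,0,-0.01,0,0,0],[0,0,-0.02,0,0,0],[0.015,-0.115,-0.02,0,0,0],[0.015,-0.115,-0.02,0,0,0],[0.015,-0.115,-0.02,0,0,0],[0.015,-0.115,-0.02,0,0,0],[0.015,-0.115,-0.012,0,0,0],[0.015,-0.115,-0.004,0,0,0]]'; python3 -m creep '[[0,0,0,0,0,0],[0,0,0,0,0,0]]'
```

```text
time_s: 4.6
tcp_pos: [0.4904, -0.046, 0.0358]
tcp_rot: [3.087, 0.576, 0.002]
force: [-0.7, 0.2, -0.2]
width: -0.0002
time_s: 4.8
tcp_pos: [0.489, -0.0456, 0.0351]
tcp_rot: [-3.088, -0.575, 0.002]
force: [0.3, -0.5, 0.3]
width: 0.0003
```

```bash
python3 -m creep '[[0,0,0.001,0,0,0],[0,0,0.001,0,0,0]]'|sed -n '2p;4p'; python3 -m creep '[[0,0,0.001,0,0,0],[0,0,0.001,0,0,0]]'|sed -n '2p;4p'; python3 -m creep '[[0,0,0.001,0,0,0],[0,0,0.001,0,0,0]]'|sed -n '2p;4p'
```

```text
tcp_pos: [0.4894, -0.0451, 0.0348]
force: [0.0, -0.3, 0.2]
tcp_pos: [0.4894, -0.0448, 0.0338]
force: [0.9, 1.1, 0.1]
tcp_pos: [0.4892, -0.0447, 0.0327]
force: [-0.3, -0.6, 0.9]
```

```bash
python3 -m creep '[[0,0,0.001,0,0,0],[0,0,0.001,0,0,0]]'|sed -n '2p;4p'
```

```text
tcp_pos: [0.4893, -0.0447, 0.0326]
force: [-4.4, 0.6, 7.8]
```

```bash
python3 -m creep '[[0,0,0.001,0,0,0],[0,0,0.001,0,0,0]]'|sed -n '2p;4p'; python3 -m creep '[[0,0,-0.01,0,0,0],[0,0,-0.02,0,0,0],[0.113,0.017,-0.02,0,0,0],[0.113,0.017,-0.02,0,0,0],[0.113,0.017,-0.02,0,0,0],[0.113,0.017,-0.02,0,0,0],[0.113,0.017,-0.012,0,0,0],[0.113,0.017,-0.005,0,0,0]]'; python3 -m creep '[[0,0,0,0,0,0],[0,0,0,0,0,0]]'
```

```text
tcp_pos: [0.4894, -0.0448, 0.0326]
force: [-8.4, 1.2, 18.0]
time_s: 6.6
tcp_pos: [0.5994, -0.0199, 0.035]
tcp_rot: [-3.088, -0.577, 0.002]
force: [0.4, -0.6, 0.0]
width: 0.0002
time_s: 6.8
tcp_pos: [0.5997, -0.0199, 0.0352]
tcp_rot: [-3.088, -0.577, 0.002]
force: [-0.7, -0.4, -0.4]
width: -0.0001
```

```bash
python3 -m creep '[[0,0,0.001,0,0,0],[0,0,0.001,0,0,0]]'|sed -n '2p;4p'; python3 -m creep '[[0,0,0.001,0,0,0],[0,0,0.001,0,0,0]]'|sed -n '2p;4p'; python3 -m creep '[[0,0,0.001,0,0,0],[0,0,0.001,0,0,0]]'|sed -n '2p;4p'
```

```text
tcp_pos: [0.6009, -0.0199, 0.0351]
force: [-0.6, -0.7, -0.1]
tcp_pos: [0.6009, -0.0198, 0.0339]
force: [-0.7, 0.2, -0.4]
tcp_pos: [0.6007, -0.0197, 0.0327]
force: [-0.4, 0.1, -0.3]
```

```bash
python3 -m creep '[[0,0,0.001,0,0,0],[0,0,0.001,0,0,0]]'|sed -n '2p;4p'
```

```text
tcp_pos: [0.6009, -0.0198, 0.0318]
force: [-0.5, -0.1, 1.1]
```

```bash
python3 -m creep '[[0,0,0.001,0,0,0],[0,0,0.001,0,0,0]]'|sed -n '2p;4p'
```

```text
tcp_pos: [0.601, -0.0198, 0.0317]
force: [-3.2, 0.3, 7.0]
```

```bash
python3 -m creep '[[0,0,0.001,0,0,0],[0,0,0.001,0,0,0]]'|sed -n '2p;4p'
```

```text
tcp_pos: [0.601, -0.0198, 0.0317]
force: [-7.0, 0.7, 13.5]
```

```bash
python3 -m creep '[[0,0,-0.015,0,0,0],[0,0,-0.03,0,0,0],[0,0,-0.03,0,0,0],[-0.016,0.112,-0.03,0,0,0],[-0.016,0.112,-0.03,0,0,0],[-0.016,0.112,-0.03,0,0,0],[-0.016,0.112,-0.03,0,0,0],[-0.016,0.112,-0.02,0,0,0]]'; python3 -m creep '[[0,0,0.008,0,0,0],[0,0,0.015,0,0,0],[0,0,0.015,0,0,0]]'
```

```text
time_s: 8.8
tcp_pos: [0.6272, -0.1297, 0.0506]
tcp_rot: [3.088, 0.576, 0.003]
force: [-0.4, 0.5, 0.5]
width: -0.0001
time_s: 9.1
tcp_pos: [0.6253, -0.1283, 0.033]
tcp_rot: [-3.086, -0.58, 0.004]
force: [-0.3, 0.8, 0.6]
width: 0.0
```

```bash
python3 -m creep '[[0,0,0,0,0,0],[0,0,0,0,0,0]]'|sed -n '2p;4p'
```

```text
tcp_pos: [0.6265, -0.1296, 0.035]
force: [-0.2, -0.8, 0.8]
```

Now descending, with a 1 mm sideways correction.

```bash
python3 -m creep '[[0,0.001,0.001,0,0,0],[0,0.001,0.001,0,0,0]]'|sed -n '2p;4p'; python3 -m creep '[[0,0,0.001,0,0,0],[0,0,0.001,0,0,0]]'|sed -n '2p;4p';python3 -m creep '[[0,0,0.001,0,0,0],[0,0,0.001,0,0,0]]'|sed -n '2p;4p'
```

```text
tcp_pos: [0.6269, -0.1311, 0.034]
force: [-0.1, 0.2, -0.9]
tcp_pos: [0.627, -0.1311, 0.033]
force: [-0.2, 0.1, 1.0]
tcp_pos: [0.627, -0.1311, 0.0321]
force: [-0.2, 0.4, 3.0]
```

```bash
python3 -m creep '[[0,0,0.001,0,0,0],[0,0,0.001,0,0,0]]'|sed -n '2p;4p'
```

```text
tcp_pos: [0.627, -0.1311, 0.0312]
force: [-0.5, -0.5, 5.1]
```

Disc 2 yields at about 2 N/mm, so it is the loose one. I'll press on until it is home.

```bash
python3 -m creep '[[0,0,0.001,0,0,0],[0,0,0.001,0,0,0]]'|sed -n '2p;4p'; python3 -m creep '[[0,0,0.001,0,0,0],[0,0,0.001,0,0,0]]'|sed -n '2p;4p'
```

```text
tcp_pos: [0.627, -0.1311, 0.0303]
force: [-2.5, 0.6, 6.2]
tcp_pos: [0.627, -0.1311, 0.0295]
force: [-2.3, 0.2, 7.3]
```

```bash
python3 -m creep '[[0,0,0.001,0,0,0],[0,0,0.001,0,0,0]]'|sed -n '2p;4p'
```

```text
tcp_pos: [0.627, -0.1311, 0.0289]
force: [-3.5, 0.6, 8.9]
```

```bash
python3 -m creep '[[0,0,0.001,0,0,0],[0,0,0.001,0,0,0]]'|sed -n '2p;4p'
```

```text
tcp_pos: [0.6271, -0.1311, 0.0287]
force: [-6.6, 1.6, 14.7]
```

```bash
python3 -m creep '[[0,0,0.001,0,0,0],[0,0,0.001,0,0,0]]'|sed -n '2p;4p'
```

```text
tcp_pos: [0.6271, -0.1312, 0.0286]
force: [-9.2, 0.9, 20.7]
```

```bash
python3 -m creep '[[0,0,0,0,0,0],[0,0,0,0,0,0],[0,0,0,0,0,0],[0,0,0,0,0,0],[0,0,0,0,0,0]]'
python3 - <<'E'
from h import *
im=camera("side");t=camera("top");o=get_obs();print(o["tcp_pos"],o["force"])
a=cv2.resize(im[120:260,220:400],(400,311));b=cv2.resize(t[130:300,230:457],(400,311))
cv2.imwrite("pics/a2.png",np.hstack([a,b])[:,:,::-1])
for n in["balm_tin","matchbox","stamp","stapler","ribbon_spool"]:
    print(n,[(c,[round(v) for v in d["extent"]]) for c in("top","side") for d in boxes_of(n,c)[:1]])
E
```

```text
time_s: 11.6
tcp_pos: [0.6271, -0.1311, 0.0286]
tcp_rot: [3.088, 0.578, 0.0]
force: [-9.1, 1.4, 19.7]
width: -0.0002
[ 0.62713516 -0.13118054  0.02863774] [-8.39751103  1.48854328 20.46028036]
balm_tin [('side', [310, 169, 332, 182])]
matchbox [('top', [326, 192, 346, 207]), ('side', [274, 171, 291, 185])]
stamp [('top', [265, 250, 288, 268]), ('side', [330, 218, 346, 250])]
stapler [('top', [411, 205, 429, 243]), ('side', [308, 131, 338, 151])]
ribbon_spool [('top', [321, 151, 346, 175])]
```

View pics/a2.png

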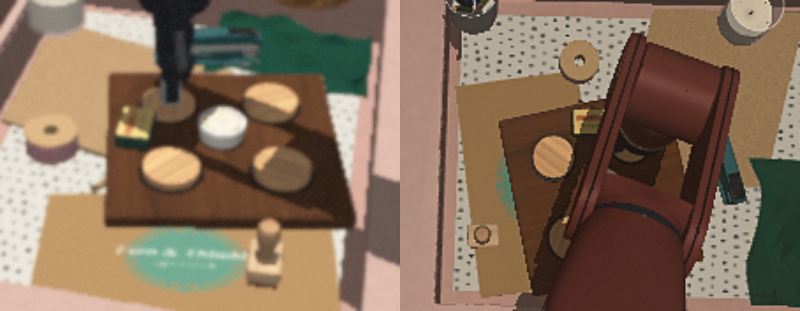

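The side view (left) shows the fingertips on the middle of disc 2, at about (170,103). The tin, matchbox, stamp and spool are where they were; the stapler is partly hidden by the arm. The press is steady, so I'm handing in.

```bash
python3 -c "
from station import *
print(job_done())"
```

```text
the job is handed in; nothing more can be done
None
```

The loose disc is the one at place_2 (board +x −y). I pressed it home at its middle and handed the job in at about 12 s, still holding it down.

- **Finding it:** I pressed each disc at its middle with the shut fingertips. Discs 4, 3 and 1 did not move at 14–18 N. Disc 2 gave steadily from about 2 N.
- **Pressed home:** disc 2 stopped hard after about 4.3 mm, at roughly 9 N. I kept it there at about 20 N, well past the 9 N needed, and the position and force stayed steady for the last half second.
- **Surroundings:** the networks and the last picture showed the tin, matchbox, stamp and spool unmoved. The arm partly hid the stapler from above, but what showed of it fits where it stood.
- **Not checked directly:** I did not press the rim to feel the disc rock. That it is level is inferred from pressing within about 2 mm of the middle and from the firm stop, not measured. I also left a sideways force of about 9 N between fingertip and disc; it caused no visible slip.

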